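# Clear the injector bed and load the red mould half

### The arm

A 7-joint arm with a two-finger parallel gripper is mounted at the origin on the work surface. World frame = base frame: x ahead of the robot, y to its left, z up, the work surface at z = 0. Lengths are in m, angles in rad, forces in N, time in s.
With the tool pointing down it reaches from about 0.375 to 0.925 m from the base axis. Payload 3.1 kg.
Tool frame: the origin (TCP) lies between the finger pads; the fingertips stand 19 mm ahead of it and the grasp point (between the pads) is the TCP; z points along the fingers, y is the direction in which the jaws open and shut (so a half turn about z gives the same grasp; the last joint's range is limited). The gripper opens to 85 mm and grips with 20 to 120 N. Pads are 22 mm wide; open, the fingers measure 114 mm over their backs; the gripper's body (76 mm by 85 mm) begins 54 mm behind the grasp point. The pads swing forward as they close: fully open they stand 13 mm farther back than shut.
Start: joints at [-1.21, 0.383, 0.044, 1.598, -0.018, 1.161, -0.05], TCP at [0.288, 0.583, 0.22] pointing down, gripper open.
Joint ranges: [-2.61, 2.61], [-0.41, 2.15], [-1.48, 1.57], [0, 2.5], [-1.57, 4.71], [0.05, 1.97], [-2.85, 2.85]. Speed limits (rad/s): [2.79, 2.79, 3.14, 3.14, 3.14, 3.14, 3.14].

### API

Orientations are given as a unit quaternion [x, y, z, w].
In Python, from bench import move_ptp, movel, move_j, move_gripper, pause, inverse_kinematics, read_camera, camera_params, MotionError, sign_off, look_for, tip_of, read_time_s, read_qpos, read_joint_vel, read_effort, read_eef_pos, read_tcp_rot, read_ft_force, read_ft_torque, read_finger_gap gives the robot as it stands. Calls block until the motion is done:
- move_ptp(position, orientation): joint-space move of the TCP to a pose.
- movel(position, orientation=None, speed=0.15): straight line of the TCP; orientation=None keeps the orientation; speed is the mean speed in m/s.
- move_j(angles): joint-space move.
- move_gripper(opening, effort=None): finger opening in m; effort is the grip in N (None keeps the last); returns when the fingers have stopped.
- pause(seconds).
- inverse_kinematics(position, orientation): joint angles nearest the present ones, or None.
- read_camera(name): name is "scene" or "top"; returns the picture (384x512x3 uint8, red, green, blue); there is no depth.
- camera_params(name): a dict with "K" (3x3 intrinsics, pixels), "dist_coeffs" ([k1, k2, p1, p2, k3] as OpenCV has them; the pictures are not rectified), "camera_from_world" (4x4, takes a point from world to camera coordinates). Camera axes: x right, y down, z forward; pixel columns grow to the right and rows downward; lengths in m; the calibration is good to about 2 mm. A picture is of the moment at which its call begins. camera_params takes no time and is no camera call.
A pose or a line that the arm cannot do raises MotionError and nothing moves.
- sign_off(): hands the job in, once; it reports no verdict.
Trained networks look in the newest picture that a camera, given by its name, has taken for a name from the list of things; names that differ only in an ending like _2 or _b are one class to them, and where a whole thing is asked for, a point or a joint stands for the part that bears it (a point fixed in the world has none). Each returns a list of dicts, best first, with "confidence" (0 to 1); they miss things now and then, are a little off and sometimes report something else, mostly with a low value. They report only what shows in the picture. A call takes as long as a camera call.
- look_for(camera, name): "at" ([column, row] in pixels, amid what is visible of it).
- tip_of(camera, name): "at" ([column, row] in pixels: a listed point, or the origin of a listed thing).
Readings, each from a call of its own:
- read_time_s(): time.
- read_qpos(): joint angles.
- read_joint_vel(): joint speeds.
- read_effort(): joint torques, N m.
- read_eef_pos(): TCP position.
- read_tcp_rot(): TCP orientation.
- read_ft_force(): force on the tool from outside, world axes, zero at the start.
- read_ft_torque(): the same for the moment, N m.
- read_finger_gap(): finger opening in m.
Only numpy, scipy, OpenCV 4.12 (cv2) and the standard library are available. Lean on these libraries where they do the work, as an engineer would, in place of code of your own. Each camera call takes 0.05 s, during which the arm holds its last target. There are 200 camera calls.

### The job

Someone left the aluminium clamping plate lying across the rails of the wax injector's bed. Take it by its black knob and set it down flat on the cork mat, without dropping it. Then take the red mould half out of the rack, lay it flat on the bed between the rails with its cavity face up and its sprue end towards the nozzle, and slide it gently home until that end is fully against the face plate; leave the blue mould and the other things on the bench where they are.

Things in the scene. Friction and masses are not known exactly. Their poses are not given: they have to be found in the camera images.
- injector: Wax injector, fixed: grey pot 190 mm across, 270 mm high, with gauge; before it an aluminium loading bed. Origin on the table under the middle of the face plate's front; x level, from the bed into the machine; z up. Bed: block 72 mm long (x -72 to 0), 86 mm wide, top 45 mm above the table, free in front. Face plate (x 0 to 8): steel, 86 mm wide, 95 mm high. Pot from x = 80 on.
- bed_home (a point): On the bed's top at the foot of the face plate, on the centre line; axes as the injector's. The lower edge of the mould's sprue end belongs here; 48 mm of its tail then overhang the bed's front in free air; let go over 10 mm short of home, it would tip off. Along the bed's sides run steel rails 9 mm wide, 10 mm high, 68 mm apart inside, their mouths slightly flared.
- nozzle_tip (a point): Tip of the brass nozzle, 8 mm across, 26 mm above the bed; it stands 8 mm out of the face plate towards -x (13 mm across at its root); axes as the injector's.
- red_mould: Red rubber mould half, 120 (x) x 62 (y) x 26 mm (z), 0.15 to 0.26 kg. Origin: centre of the plain underside; +z out of the cavity face (dark red flower and channel, white label at the tail); +x to the sprue end, where a notch in the cavity face, 18 mm wide, 12 long, 11 deep, takes the nozzle tip. Starts upright in the rack, sprue end down, cavity to the rack's front (the injector's side).
- red_mould_sprue (a point): Middle of the lower edge of the red mould's sprue end: on the underside, 60 mm from its origin along +x; axes as the mould's.
- rack: Fixed wooden rack, 150 x 96 mm, two slots side by side along x; origin centre of its underside, z up, +x its front. Slot floor 12 mm above the table; the walls end 48 mm above the table, so a mould must rise 40 mm to be free. Red mould in the front slot (x = +34 mm), blue in the rear one (x = -35 mm); both reach 132 mm above the table. Slots 31 mm wide.
- blue_mould: Blue mould half, same shape and frame as the red one, upright in the rear slot; must stay.
- clamp_plate: Aluminium clamping plate 110 (x) x 60 (y) x 10 mm (z), 0.18 to 0.31 kg, starting flat across both rails of the bed, long side roughly across the bed. Origin at the centre of its underside, z up. On its middle stands a round black knob, 30 mm across, from 20 to 48 mm above the underside (steel neck below).
- plate_knob (a point): Middle of the plate's black knob, on its axis, 34 mm above the plate's underside.
- mat: Cork mat fixed to the table, 150 (x) x 120 (y) x 5 mm thick; origin at the centre of its underside (top at +5 mm). A white tool tray 150 x 110 x 22 mm lies beside it; the two may change places.
- tin_low: Bystander: yellow round mould, 80 mm across, 28 mm high, with a blue one on it; origin centre of underside.
- tin_high: Bystander: blue round mould, 76 mm across, 26 mm high, lying on the yellow one; origin centre of underside.
- talc: Bystander: white talc bottle, 56 mm across, 130 mm high, upright; origin centre of underside.
- wax_jar: Bystander: amber jar with white cap, 72 mm across, 75 mm high, upright; origin centre of underside.
- brush: Bystander: small brush lying on the bench; origin under its middle, x along it.

How it is judged:
By the outcome, as a careful person would: the job done as asked, in the order asked, and still so for the second after the job is handed in, with the robot touching nothing.
It also fails if it takes over 64 s, if anything falls off the work surface, if the arm or the gripper's body presses on something with over 40 N, if the wrist force passes 120 N, or if a joint passes its speed limit or range.

## Working session

There is one attempt and no reset: what is moved stays moved. The work goes in short steps, each a Python script; the robot and the scene stay as the last script left them, time stands still between calls to the robot, and variables do not carry over. Pictures are saved under pics/ and viewed, about 8 in all and at most 12, crops included, and the job is handed in when it is done.

```bash
ls; mkdir -p pics
python3 - <<'E'
from bench import *
import cv2, numpy as np
for c in("scene","top"):
    im=read_camera(c); cv2.imwrite(f"pics/{c}0.png",im[:,:,::-1])
    p=camera_params(c); print(c,p["K"],p["dist_coeffs"],np.round(p["camera_from_world"],4).tolist())
    for n in["injector","bed_home","nozzle_tip","red_mould","red_mould_sprue","rack","blue_mould","clamp_plate","plate_knob","mat"]:
        print(n,[(np.round(d["at"],1).tolist(),round(d["confidence"],2)) for d in tip_of(c,n)][:2])
print(read_time_s(),read_tcp_rot(),read_finger_gap())
E
```

```text
pics
scene [[349.46739429   0.         255.69825904]
 [  0.         349.46739429 191.19112447]
 [  0.           0.           1.        ]] [-0.01689056  0.          0.          0.          0.        ] [[-0.0088, 0.9999, -0.0093, -0.1196], [0.7187, -0.0002, -0.6953, -0.3866], [-0.6952, -0.0128, -0.7187, 1.3227], [0.0, 0.0, 0.0, 1.0]]
injector [([116.2, 183.7], 0.58)]
bed_home [([112.2, 170.6], 0.64), ([117.6, 181.4], 0.51)]
nozzle_tip [([115.0, 160.9], 0.74)]
red_mould [([298.7, 160.0], 0.81), ([354.9, 233.3], 0.64)]
red_mould_sprue [([294.3, 182.2], 0.89), ([132.2, 166.3], 0.31)]
rack [([303.6, 179.3], 0.85)]
blue_mould [([322.9, 157.1], 0.79), ([304.8, 180.0], 0.33)]
clamp_plate [([132.1, 167.6], 0.78)]
plate_knob []
mat [([217.0, 225.6], 0.65), ([377.8, 176.8], 0.28)]
top [[481.96911144   0.         252.72525201]
 [  0.         481.96911144 193.67973697]
 [  0.           0.           1.        ]] [-0.07363985  0.          0.          0.          0.        ] [[-0.012, -0.9999, 0.003, 0.1213], [-0.9948, 0.0117, -0.1014, 0.6292], [0.1013, -0.0042, -0.9948, 1.1991], [0.0, 0.0, 0.0, 1.0]]
injector [([400.0, 241.9], 0.76)]
bed_home [([403.4, 246.4], 0.98)]
nozzle_tip [([404.1, 246.0], 0.87), ([387.2, 247.0], 0.72)]
red_mould [([203.6, 250.7], 0.98)]
red_mould_sprue [([203.1, 247.1], 0.7)]
rack [([199.0, 247.6], 0.88), ([388.2, 245.7], 0.29)]
blue_mould [([176.9, 254.1], 0.71)]
clamp_plate [([386.7, 246.4], 0.82)]
plate_knob [([388.6, 247.0], 0.65)]
mat [([284.2, 184.0], 0.71)]
1.1 [ 2.27342787e-01  9.73814796e-01 -8.26348833e-06 -3.03995989e-05] 0.08513067286919448
```

Run:
```python
import cv2
a=cv2.imread("pics/scene0.png");b=cv2.imread("pics/top0.png")
cv2.imwrite("pics/s1.png",cv2.resize(a[100:290,60:430],None,fx=2.1,fy=2.1,interpolation=3))
cv2.imwrite("pics/t1.png",cv2.resize(b[100:340],None,fx=1.56,fy=1.56,interpolation=3))
```

```text
(no output)
```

View pics/s1.png

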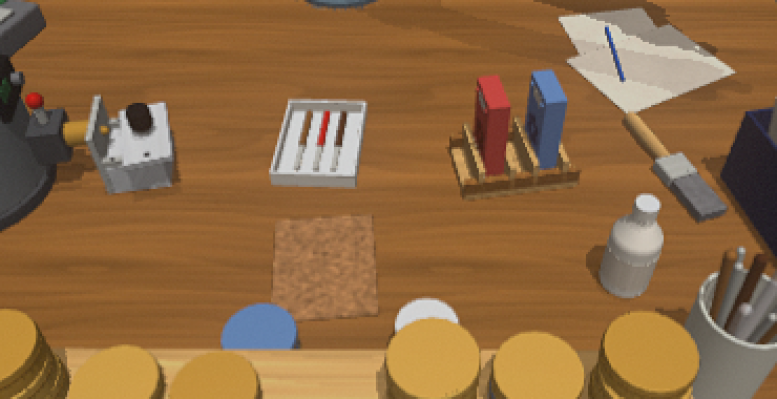

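View pics/top0.png

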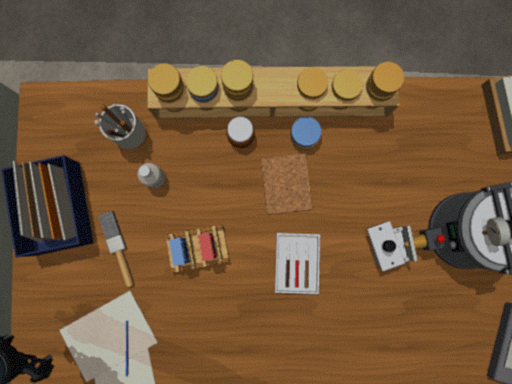

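```bash
cat > h.py <<'E'
from bench import *
import cv2, numpy as np
from scipy.spatial.transform import Rotation as R
P={c:camera_params(c) for c in("scene","top")}
def proj(c,X):
    p=P[c];T=np.array(p["camera_from_world"]);rv=cv2.Rodrigues(T[:3,:3].copy())[0]
    return cv2.projectPoints(np.asarray(X,float).reshape(-1,1,3),rv,T[:3,3].copy(),np.array(p["K"]),np.array(p["dist_coeffs"]))[0].reshape(-1,2)
def at_z(c,uv,z):
    p=P[c];T=np.array(p["camera_from_world"])
    n=cv2.undistortPoints(np.array(uv,float).reshape(1,1,2),np.array(p["K"]),np.array(p["dist_coeffs"]))[0,0]
    d=T[:3,:3].T@np.array([n[0],n[1],1]);o=-T[:3,:3].T@T[:3,3]
    return o+d*(z-o[2])/d[2]
def box(x,y,yaw,x0,x1,y0,y1,z0,z1):
    L=np.array([[a,b,c] for a in(x0,x1) for b in(y0,y1) for c in(z0,z1)])
    q=L.copy();c,s=np.cos(yaw),np.sin(yaw);q[:,0]=x+c*L[:,0]-s*L[:,1];q[:,1]=y+s*L[:,0]+c*L[:,1];return q
def down(phi): # tool down, jaw (y) axis direction at world angle phi
    y=np.array([np.cos(phi),np.sin(phi),0]);z=np.array([0,0,-1.]);x=np.cross(y,z)
    return R.from_matrix(np.c_[x,y,z]).as_quat()
E
python3 - <<'E'
from h import *
a=cv2.imread("pics/scene0.png");b=cv2.imread("pics/top0.png")
for n,c,uv,z in[("home","top",(403.4,246.4),.045),("homeS","scene",(112.2,170.6),.045),("noz","top",(404.1,246),.071),("nozS","scene",(115,160.9),.071),("plate","top",(386.7,246.4),.055),("plateS","scene",(132.1,167.6),.055),("knob","top",(388.6,247),.089),("red","top",(203.6,250.7),.072),("redS","scene",(298.7,160),.072),("rack","top",(199,247.6),0),("rackS","scene",(303.6,179.3),0),("mat","top",(284.2,184),0),("matS","scene",(217,225.6),0),("blue","top",(176.9,254.1),.072)]:
    print(n,np.round(at_z(c,uv,z),4))
def cr(im,x0,y0,x1,y1,f): return cv2.resize(im[y0:y1,x0:x1],None,fx=f,fy=f,interpolation=0)
# 2x2 mosaic
m=np.vstack([np.hstack([cr(b,360,212,440,282,5),cr(b,160,215,240,285,5)]),np.hstack([cr(a,90,140,150,193,6.6)[:350,:396],cr(a,268,125,342,198,5)[:350]])[:, :800] if 0 else np.hstack([cv2.resize(cr(a,90,140,150,195,1),(400,350),interpolation=0),cv2.resize(cr(a,268,125,348,195,1),(400,350),interpolation=0)])])
cv2.imwrite("pics/m1.png",cv2.resize(m,None,fx=.857,fy=.857) if 0 else m[:, :]); print(m.shape)
cv2.imwrite("pics/m1.png",cv2.resize(m,(685,600),interpolation=cv2.INTER_AREA))
E
```

```text
home [ 0.4912 -0.2644  0.045 ]
homeS [ 0.5038 -0.2642  0.045 ]
noz [ 0.4925 -0.258   0.071 ]
nozS [ 0.4938 -0.2516  0.071 ]
plate [ 0.492 -0.219  0.055]
plateS [ 0.5029 -0.2073  0.055 ]
knob [ 0.4909 -0.214   0.089 ]
red [0.4878 0.2357 0.072 ]
redS [0.4926 0.2385 0.072 ]
rack [0.4949 0.2547 0.    ]
rackS [0.4917 0.2579 0.    ]
mat [0.6584 0.0307 0.    ]
matS [0.6566 0.0294 0.    ]
blue [0.4802 0.3011 0.072 ]
(700, 800, 3)
```

View pics/m1.png

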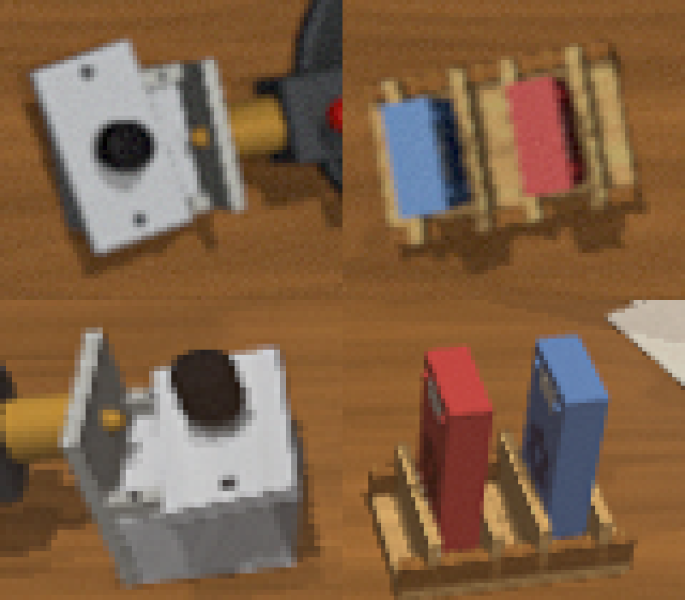

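```bash
cat > fit.py <<'E'
from h import *
from scipy.optimize import least_squares
def t1(u,v):return("top",360+u/4.28125,212+v/4.2857)
def t2(u,v):return("top",160+(u-342.5)/4.28125,215+v/4.2857)
def s1(u,v):return("scene",90+u/5.708,140+(v-300)/5.4545)
def s2(u,v):return("scene",268+(u-342.5)/4.28125,125+(v-300)/4.2857)
def fit(name,p0,pts):
    L=np.array([l for l,_ in pts])
    def f(p):
        c,s=np.cos(p[2]),np.sin(p[2]);W=np.c_[p[0]+c*L[:,0]-s*L[:,1],p[1]+s*L[:,0]+c*L[:,1],L[:,2]]
        return np.concatenate([proj(o[0],w)[0]-o[1:] for w,(_,o) in zip(W,pts)])
    r=least_squares(f,p0,loss="soft_l1");print(name,np.round(r.x,4),"res px",np.round(r.fun.reshape(-1,2),1).tolist());return r.x
# image-left-to-right etc: injector +y = world +x side
inj=fit("inj",[.49,-.26,-1.38],[((0,.043,.095),t1(204,63)),((0,-.043,.095),t1(232,212)),((8e-3,.043,.095),t1(215,60)),((8e-3,-.043,.095),t1(245,208)),
 ((0,.043,.095),s1(80,445)),((0,-.043,.095),s1(103,333)),((-.072,.043,.0),s1(297,581)),((-.072,.043,.045),s1(300,497)),((-.008,0,.071),t1(199,138)),((-.008,0,.071),s1(117,420))])
pl=fit("plate",[.49,-.21,.3],[((-.055,-.03,.065),t1(97,254)),((-.055,.03,.065),t1(32,72+150)) ][:1]+[((.055,.03,.065),t1(32,72)),((.055,-.03,.065),t1(130,40)),((-.055,.03,.065),t1(97,254)),((-.055,-.03,.065),t1(194,224)),((0,0,.103),t1(125,144)),
 ((.055,-.03,.065),s1(168,510)),((.055,.03,.065),s1(302,490)),((-.055,.03,.065),s1(279,347))][0:])if 0 else fit("plate",[.49,-.21,.3],[((.055,.03,.065),t1(32,72)),((.055,-.03,.065),t1(130,40)),((-.055,.03,.065),t1(97,254)),((-.055,-.03,.065),t1(194,224)),((0,0,.103),t1(125,144)),
 ((.055,-.03,.065),s1(168,510)),((.055,.03,.065),s1(302,490)),((-.055,.03,.065),s1(279,347))])
# mould upright: frame rack-like: local x = thickness toward front(-y world), y width
def m(n,p0,T,S):return fit(n,p0,[((-.013,.031,.132),t2(*T[0])),((.013,.031,.132),t2(*T[1])),((.013,-.031,.132),t2(*T[2])),((-.013,-.031,.132),t2(*T[3])),
 ((.013,.031,.132),s2(*S[0])),((-.013,.031,.132),s2(*S[1])),((.013,-.031,.132),s2(*S[2])),((-.013,-.031,.132),s2(*S[3]))])
red=m("red",[.49,.235,-1.4],[(507,85),(556,77),(574,190),(526,197)],[(442,415),(492,405),(426,350),(468,347)])
blu=m("blue",[.48,.3,-1.4],[(382,102),(434,97),(451,210),(400,217)],[(556,402),(606,398),(537,342),(578,337)])
if __name__=="__main__":
    b=cv2.imread("pics/top0.png");a=cv2.imread("pics/scene0.png")
    hsv=cv2.cvtColor(b,cv2.COLOR_BGR2HSV)
    roi=b[150:218,255:318].astype(int)
    np.save("fits.npy",[inj,pl,red,blu])
    F=6
    def ov(im,cam,boxes,x0,y0,w,h,f):
        o=cv2.resize(im[y0:y0+h,x0:x0+w],None,fx=f,fy=f,interpolation=0)
        for q,col in boxes:
            uv=np.int32((proj(cam,q)-[x0,y0]+.5)*f*1)
            for i in range(8):
                for j in(1,2,4):
                    if not i&j: cv2.line(o,tuple(map(int,uv[i])),tuple(map(int,uv[i|j])),col,1)
        return cv2.resize(o,(400,300))
    B=[(box(*inj,0,.008,-.043,.043,0,.095),(0,0,255)),(box(*inj,-.072,0,-.043,.043,0,.045),(0,255,0)),(box(*pl,-.055,.055,-.03,.03,.055,.065),(255,0,0)),(box(*inj,-.072,0,-.034,.034,.045,.055),(0,255,255)),
     (box(*red,-.013,.013,-.031,.031,.012,.132),(0,255,0)),(box(*blu,-.013,.013,-.031,.031,.012,.132),(0,255,255)),(box(.658,.0305,np.deg2rad(5),-.075,.075,-.06,.06,0,.005),(255,0,0)),(box(.658,.0305,0,-.075,.075,-.06,.06,0,.005),(255,255,255))]
    m=np.vstack([np.hstack([ov(b,"top",B,360,216,80,60,5),ov(a,"scene",B,90,140,72,54,6)]),np.hstack([ov(b,"top",B,160,150,160,120,5),ov(a,"scene",B,265,125,88,66,5)])])
    cv2.imwrite("pics/ov.png",m)
E
python3 fit.py
```

```text
inj [ 0.4981 -0.267  -1.3973] res px [[-0.6, -0.5], [0.3, -0.3], [0.0, -0.4], [0.4, 0.0], [-0.3, -0.7], [0.0, -1.1], [-0.3, -2.9], [-4.9, 0.6], [-2.0, 0.0], [1.4, -0.4]]
plate [ 0.4933 -0.2145  0.3147] res px [[-0.2, 0.0], [-0.7, -0.3], [-0.4, -0.2], [-0.5, -1.2], [1.2, 0.4], [-0.7, -0.2], [-0.4, -1.5], [0.3, -0.7]]
red [ 0.4974  0.2235 -1.4236] res px [[0.4, -0.3], [-0.1, -0.2], [-0.2, -0.0], [-0.1, 0.1], [1.0, -0.4], [-0.3, 0.9], [-0.3, -0.5], [-0.2, -0.7]]
blue [ 0.4878  0.2907 -1.4407] res px [[1.0, 0.1], [-0.1, -0.3], [-0.7, -0.1], [0.2, -0.2], [1.2, 0.1], [-0.3, 0.1], [-0.3, -1.0], [-0.1, -0.6]]
```

View pics/ov.png

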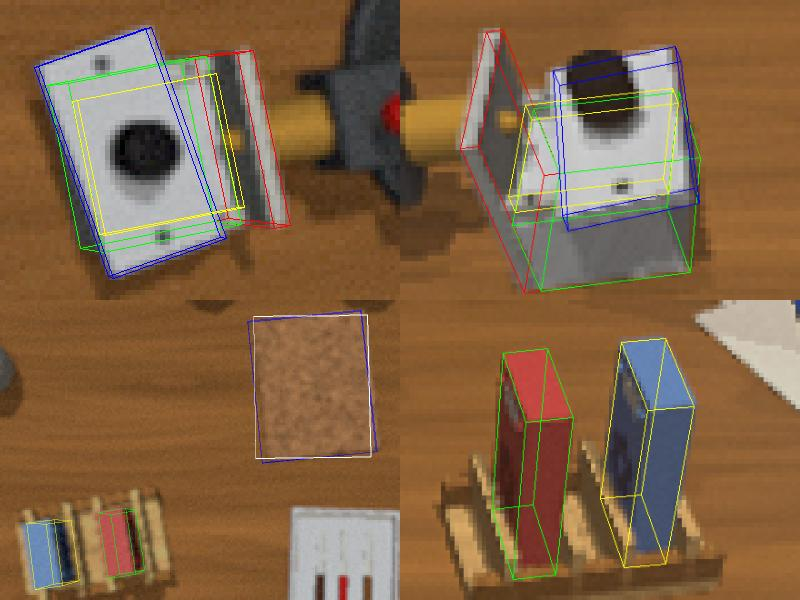

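```bash
sed -i 's#("top",360+u/4.28125,212+v/4.2857)#("top",359.5+u/4.28125,211.5+v/4.2857)#;s#("top",160+(u#("top",159.5+(u#;s#,215+v/4#,214.5+v/4#;s#("scene",90+u/5.708,140+#("scene",89.5+u/5.708,139.5+#;s#("scene",268+(u-342.5)/4.28125,125+#("scene",267.5+(u-342.5)/4.28125,124.5+#' fit.py; python3 fit.py | cut -c1-40
cat >> h.py <<'E'
def tool(zd,yd):
    z=np.array(zd,float);z/=np.linalg.norm(z);y=np.array(yd,float);y-=z*(y@z);y/=np.linalg.norm(y)
    return R.from_matrix(np.c_[np.cross(y,z),y,z]).as_quat()
UP=np.array([0,0,1.])
def u2(a):return np.array([np.cos(a),np.sin(a),0])
def mould_tool(mx,mz,t,s):  # tool orientation for mould axes mx,mz, tilt t
    return tool(np.cos(t)*mx-np.sin(t)*mz,s*np.cross(mz,mx))
E
python3 - <<'E'
from h import *
inj,pl,red,blu=np.load("fits.npy")
print(np.round(read_qpos(),2))
for phi in(pl[2],pl[2]+np.pi,inj[2]+np.pi/2):
    for z in(.091,.2):
        q=inverse_kinematics([pl[0],pl[1],z],down(phi));print("pl",phi,z,None if q is None else np.round(q,2))
for ph in(.05,.05+np.pi):
    q=inverse_kinematics([.658,.03,.05],down(ph));print("mat",ph,None if q is None else np.round(q,2))
f=u2(red[2]);ix=u2(inj[2])
for s in(1,-1):
  for t in np.deg2rad([0,20,30,45,60,75,90]):
    out=[]
    for z in(.11,.19,.25):
        q=inverse_kinematics([red[0],red[1],z],mould_tool(-UP,f,t,s));out.append(None if q is None else np.round(q,2).tolist())
    for d,z in((.098,.058),(.2,.075),(.2,.2)):
        q=inverse_kinematics(np.array([inj[0],inj[1],z])-d*ix,mould_tool(ix,UP,t,s));out.append(None if q is None else np.round(q,2).tolist())
    print(s,round(np.rad2deg(t)),out[0],out[3],[o is not None for o in out])
E
```

```text
inj [ 0.499  -0.2669 -1.3956] res px [[-
plate [ 0.4941 -0.2141  0.3105] res px [
red [ 0.4979  0.2236 -1.4226] res px [[0
blue [ 0.4882  0.2907 -1.4375] res px [[
[-1.21  0.38  0.04  1.6  -0.02  1.16 -0.05]
pl 0.3104706618582489 0.091 [-0.45  0.5   0.96  2.01 -0.52  0.9   1.1 ]
pl 0.3104706618582489 0.2 [-0.58  0.32  1.08  1.92 -0.32  1.08  0.94]
pl 3.452063315448042 0.091 [-0.67  0.86  1.37  2.01 -0.96  1.15 -1.7 ]
pl 3.452063315448042 0.2 [-0.74  0.55  1.39  1.93 -0.59  1.18 -1.96]
pl 0.17521890643174776 0.091 [-0.45  0.5   0.96  2.01 -0.52  0.9   0.96]
pl 0.17521890643174776 0.2 [-0.58  0.32  1.08  1.92 -0.32  1.08  0.81]
mat 0.05 [-0.57  0.67  0.63  1.71 -0.48  0.92  0.3 ]
mat 3.191592653589793 [-0.94  1.16  1.36  1.73 -1.19  1.32 -2.4 ]
1 0 [-0.84, 0.33, 0.4, 1.96, -0.17, 0.88, -0.21] [-0.97, 1.15, 0.52, 2.09, 0.97, 1.15, -1.34] [True, True, True, True, True, True]
1 20 [-0.7, 0.34, 0.48, 2.02, -0.66, 0.9, 0.34] [-0.94, 0.87, 0.58, 2.2, 0.97, 0.91, -1.18] [True, True, True, True, True, True]
1 30 [-0.59, 0.38, 0.46, 2.03, -0.87, 0.98, 0.58] [-0.88, 0.72, 0.59, 2.23, 0.96, 0.82,
[... 800 characters left out ...]
True, True, True, True, True, True]
-1 30 [-1.19, 0.92, 1.37, 2.05, -1.38, 1.54, -2.24] [-0.48, 0.61, 0.14, 2.21, 1.18, 1.07, 1.95] [True, True, True, True, True, True]
-1 45 [-0.95, 0.84, 1.15, 2.05, -1.45, 1.61, -2.1] [-0.41, 0.45, 0.2, 2.23, 1.03, 0.85, 2.23] [True, True, True, True, True, True]
-1 60 [-0.7, 0.87, 0.92, 2.02, -1.51, 1.74, -1.98] [-0.31, 0.34, 0.25, 2.21, 0.74, 0.68, 2.65] [True, True, True, True, True, True]
-1 75 [-0.48, 0.94, 0.7, 1.97, -1.55, 1.88, -1.88] [-0.97, 0.88, 1.37, 2.18, -0.91, 0.82, -2.05] [True, True, True, True, True, True]
-1 90 [-0.11, 0.97, 0.26, 1.89, -1.44, 1.83, -1.83] [-0.76, 0.91, 1.37, 2.09, -1.04, 1.12, -1.83] [True, True, True, True, True, True]
```

Run:
```python
from h import *
inj,pl,red,blu=np.load("fits.npy")
q=down(pl[2])
move_gripper(.06,60)
move_ptp([pl[0],pl[1],.17],q)
movel([pl[0],pl[1],.089],speed=.12)
f0=np.array(read_ft_force());print("down",read_eef_pos(),f0)
move_gripper(.0,60);print("gap",read_finger_gap(),read_ft_force())
p=np.array(read_eef_pos());movel([p[0],p[1],.12],speed=.1);print("lift",read_eef_pos(),np.array(read_ft_force())-f0,read_finger_gap(),read_time_s())
im=[read_camera(c)[:,:,::-1] for c in("top","scene")]
m=np.hstack([cv2.resize(im[0][200:300,340:440],(400,400)),cv2.resize(im[1][100:220,60:180],(400,400))]);cv2.imwrite("pics/lift.png",m)
```

```text
down [ 0.49461199 -0.21458773  0.08950756] [0.62040454 0.33148945 0.46033655]
gap 0.0002142881211055605 [-1.01184895 -0.16820229 11.16463441]
lift [ 0.49595425 -0.21571901  0.12036688] [-1.4993098  -0.18698654 -1.85431019] 0.00018328198210545437 6.2583
```

View pics/lift.png

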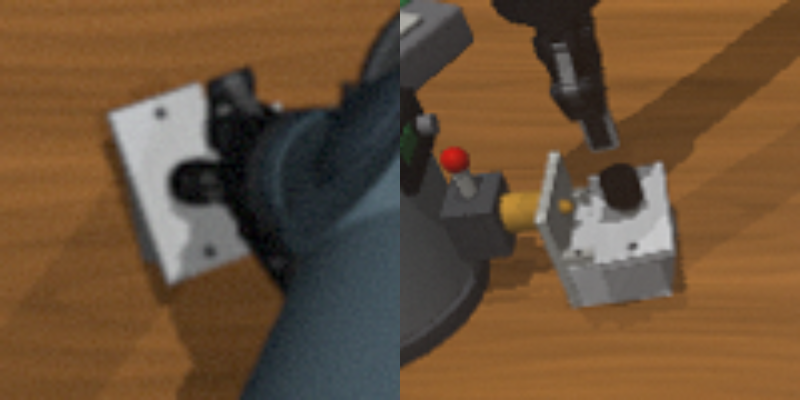

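Run:
```python
from h import *
p=np.array(read_eef_pos());t=p+R.from_quat(read_tcp_rot()).apply([0,0,.019])
inj,pl,red,blu=np.load("fits.npy")
for c,(x0,y0,f) in dict(top=(340,200,4),scene=(60,100,3.33)).items():
    for n,X in(("tcp",p),("tip",t),("knobtop",[pl[0],pl[1],.103]),("knobmid",[pl[0],pl[1],.089])):
        uv=proj(c,X)[0];print(c,n,uv.round(1),((uv-[x0,y0]+.5)*f).round())
print(p,R.from_quat(read_tcp_rot()).as_matrix().round(2),read_qpos())
for c in("top","scene"):
    read_camera(c)
    print(c,[(d["at"],d["confidence"]) for d in tip_of(c,"plate_knob")+tip_of(c,"clamp_plate")])
```

```text
top tcp [392.8 245.3] [213. 183.]
top tip [390.5 245.3] [204. 183.]
top knobtop [390.2 245.7] [203. 185.]
top knobmid [388.6 245.7] [196. 185.]
scene tcp [123.2 146.9] [212. 158.]
scene tip [125.2 152.6] [219. 177.]
scene knobtop [125.6 151.6] [220. 174.]
scene knobmid [127.  155.8] [225. 187.]
[ 0.49511127 -0.2154129   0.11945172] [[-0.31  0.95 -0.  ]
 [ 0.95  0.31  0.  ]
 [ 0.   -0.   -1.  ]] [-0.4458808   0.43239452  0.94168673  1.98314823 -0.43275146  0.94112958
  1.02607216]
top [([385.7, 247.0], 0.63), ([386.7, 247.3], 0.78)]
scene [([125.4, 157.1], 0.76), ([114.9, 182.0], 0.47), ([132.9, 165.5], 0.97), ([305.4, 178.0], 0.53)]
```

Run:
```python
from h import *
p=np.array(read_eef_pos());movel([p[0],p[1],.17],speed=.15);move_gripper(.06,60)
p=np.array(read_eef_pos());Rm=R.from_quat(read_tcp_rot())
ims=[]
for c,(x0,y0,w) in dict(top=(340,185,110),scene=(70,70,120)).items():
    im=read_camera(c)[:,:,::-1]
    f=400/w;o=cv2.resize(im[y0:y0+w,x0:x0+w],(400,400),interpolation=cv2.INTER_CUBIC)
    for l,col in(((0,0,0),(0,0,255)),((0,.03,.019),(0,255,0)),((0,-.03,.019),(255,255,0)),((0,0,-.054),(255,0,255))):
        uv=(proj(c,p+Rm.apply(l))[0]-[x0,y0]+.5)*f;cv2.circle(o,tuple(map(int,uv)),4,col,1)
    ims.append(o)
cv2.imwrite("pics/g1.png",np.hstack(ims));print(p,read_finger_gap(),read_time_s())
```

```text
[ 0.49518205 -0.2159475   0.16990015] 0.06005927105832534 7.8417
```

View pics/g1.png

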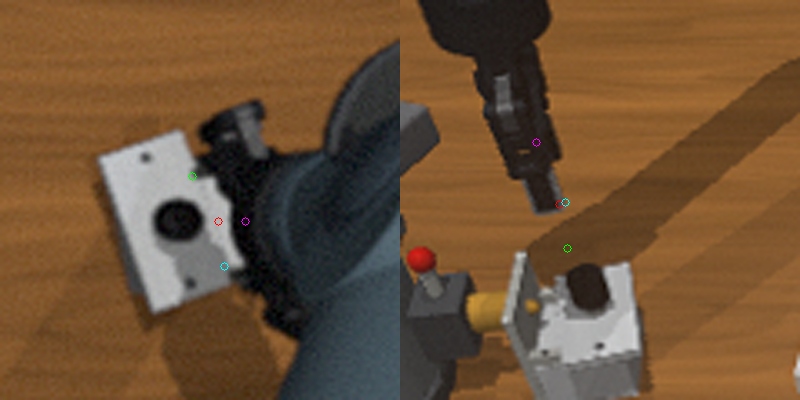

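```bash
cat >> h.py <<'E'
def probe(step,d,n,lim,base=None,speed=.03):
    d=np.array(d,float);f0=np.array(read_ft_force()) if base is None else base
    p=np.array(read_eef_pos())
    for i in range(n):
        p=p+d*step;movel(p,speed=speed);f=np.array(read_ft_force())-f0
        if -(f@d)>lim:return True,np.array(read_eef_pos()),f
    return False,np.array(read_eef_pos()),f
E
python3 - <<'E'
from h import *
move_gripper(0,60);p=np.array(read_eef_pos());f0=np.array(read_ft_force())
movel([.4945,-.2145,.1],speed=.12);f1=np.array(read_ft_force());print(f1-f0,read_ft_torque())
print(probe(.003,[0,0,-1],9,2.5,f1),read_time_s(),read_ft_torque())
ims=[]
for c,(x0,y0,w) in dict(top=(355,210,70),scene=(90,110,70)).items():
    im=read_camera(c)[:,:,::-1]
    ims.append(cv2.resize(im[y0:y0+w,x0:x0+w],(400,400),interpolation=cv2.INTER_CUBIC))
cv2.imwrite("pics/g2.png",np.hstack(ims))
E
```

```text
[-0.46270075 -0.12578468 -0.50592922] [-0.03711257  0.00229851 -0.03176168]
(True, array([ 0.49556676, -0.21527827,  0.09152943]), array([-6.73816956,  2.81820126, 23.05507822])) 10.175 [ 9.06307345e-01  1.39742421e+00 -5.81919650e-04]
```

View pics/g2.png

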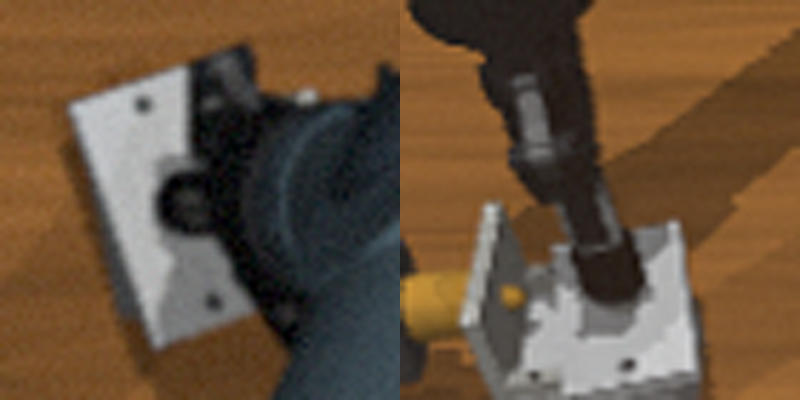

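Run:
```python
from h import *
movel([.4945,-.2145,.115],speed=.15);move_gripper(.065,60);f0=np.array(read_ft_force())
for z in(.085,.072,.062):
    movel([.4945,-.2145,z],speed=.08);f=np.array(read_ft_force())-f0;print(z,f.round(1),read_eef_pos())
    if f[2]>4:break
else:
    move_gripper(0,60);print("gap",read_finger_gap(),np.array(read_ft_force())-f0,read_eef_pos())
    if read_finger_gap()>.02:
        p=np.array(read_eef_pos());np.save("pg.npy",p);movel([p[0],p[1],p[2]+.03],speed=.08)
        print("lift",read_eef_pos(),(np.array(read_ft_force())-f0).round(2),read_ft_torque(),read_finger_gap())
print(read_time_s())
```

```text
0.085 [-0.1 -0.7  0.7] [ 0.493908   -0.21453757  0.08430945]
0.072 [-0.   0.3  0.8] [ 0.49393861 -0.2142822   0.0713674 ]
0.062 [-0.3  0.2  0.3] [ 0.49393576 -0.21422755  0.06136864]
gap 0.028661948429588305 [1.14339235 0.09876174 3.34136496] [ 0.49482202 -0.21472686  0.06247277]
lift [ 0.49513686 -0.21457444  0.09293371] [ 0.04  0.49 -1.45] [-0.01263363  0.04846746  0.03122434] 0.028757034340164384
13.2917
```

Run:
```python
from h import *
p=np.array(read_eef_pos())
movel([p[0],p[1],.12],speed=.15);movel([.656,.03,.10],down(.04),speed=.2)
movel([.656,.03,.022],speed=.12);f0=np.array(read_ft_force());print(f0)
r=probe(.0025,[0,0,-1],8,2.,f0,speed=.03);print(r,read_ft_torque(),read_finger_gap(),read_time_s())
```

```text
[ 0.17782213 -0.62053839 -1.69704229]
(True, array([0.65694544, 0.0296247 , 0.01249473]), array([-5.09682076,  1.37173639, 11.64103501])) [0.16545392 0.99608645 0.02506089] 0.028250621408399845 17.2917
```

Run:
```python
from h import *
inj,pl,red,blu=np.load("fits.npy")
p=np.array(read_eef_pos());f0=np.array(read_ft_force())
move_gripper(.07,60);movel([p[0],p[1],.12],speed=.15)
f=u2(red[2]);q=mould_tool(-UP,f,np.pi/4,1);zt=R.from_quat(q).apply([0,0,1])
g=np.array([red[0],red[1],.11])
move_ptp(g-.10*zt,q);move_gripper(.085,60)
p=np.array(read_eef_pos());Rm=R.from_quat(read_tcp_rot());print(p,read_time_s(),zt,read_finger_gap())
ims=[]
for c,(x0,y0,w) in dict(top=(170,150,150),scene=(190,90,150)).items():
    im=read_camera(c)[:,:,::-1];s=400/w
    cv2.imwrite(f"pics/full_{c}.png",im)
    o=cv2.resize(im[y0:y0+w,x0:x0+w],(400,400),interpolation=cv2.INTER_CUBIC)
    for X,col in((p+Rm.apply([0,.0425,.006]),(0,0,255)),(p+Rm.apply([0,-.0425,.006]),(0,0,255)),(p+Rm.apply([0,.0425,-.024]),(0,255,0)),(p+Rm.apply([0,-.0425,-.024]),(0,255,0)),(p+Rm.apply([0,.0425,.006])+.03*UP,(255,255,0)),(p+Rm.apply([0,-.0425,.006])+.03*UP,(255,255,0))):
        cv2.circle(o,tuple(map(int,(proj(c,X)[0]-[x0,y0]+.5)*s)),4,col,1)
    ims.append(o)
cv2.imwrite("pics/g3.png",np.hstack(ims))
```

```text
[0.50883747 0.15414948 0.18036198] 19.7167 [-0.1044319   0.69935254 -0.70710678] 0.08493489392743088
```

View pics/g3.png

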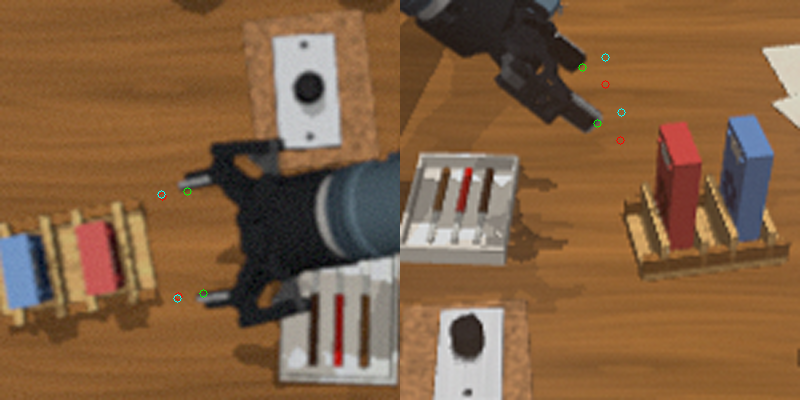

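Run:
```python
from h import *
inj,pl,red,blu=np.load("fits.npy")
f=u2(-1.428);q=mould_tool(-UP,f,np.pi/4,1);zt=R.from_quat(q).apply([0,0,1])
g=np.array([red[0],red[1],.112])+.03*zt
f0=np.array(read_ft_force())
movel(g-.03*zt,q,speed=.12);print((np.array(read_ft_force())-f0).round(1))
movel(g,q,speed=.08);print((np.array(read_ft_force())-f0).round(1),read_eef_pos()-g)
move_gripper(.0,80);print("gap",read_finger_gap(),(np.array(read_ft_force())-f0).round(1),read_eef_pos()-g)
if read_finger_gap()>.05:
    p=np.array(read_eef_pos());np.save("mg.npy",np.r_[p,read_tcp_rot()])
    movel(p+[0,0,.03],speed=.08);print((np.array(read_ft_force())-f0).round(1))
    movel(p+[0,0,.065],speed=.12);print("lift",(np.array(read_ft_force())-f0).round(1),read_finger_gap())
a=read_camera("scene")[:,:,::-1];b=read_camera("top")[:,:,::-1];print(read_time_s())
cv2.imwrite("pics/s2.png",a);cv2.imwrite("pics/t2.png",b)
def ov(im,x0,y0,w,h):return cv2.resize(im[y0:y0+h,x0:x0+w],(400,300),interpolation=cv2.INTER_CUBIC)
cv2.imwrite("pics/m2.png",np.vstack([np.hstack([ov(b,370,215,64,48),ov(a,90,140,64,48)]),np.hstack([ov(b,150,190,120,90),ov(a,255,85,100,75)])]))
```

```text
[1.1 1.1 0. ]
[0.6 0.7 1.3] [-0.00058329  0.00042757 -0.0004988 ]
gap 0.06081731803528381 [ 1.1 -0.1  3.4] [ 0.00084344 -0.00023533  0.0007163 ]
[-0.8  1.6 -1.6]
lift [-0.4 -0.3 -2. ] 0.060730091538856106
22.7333
```

View pics/m2.png

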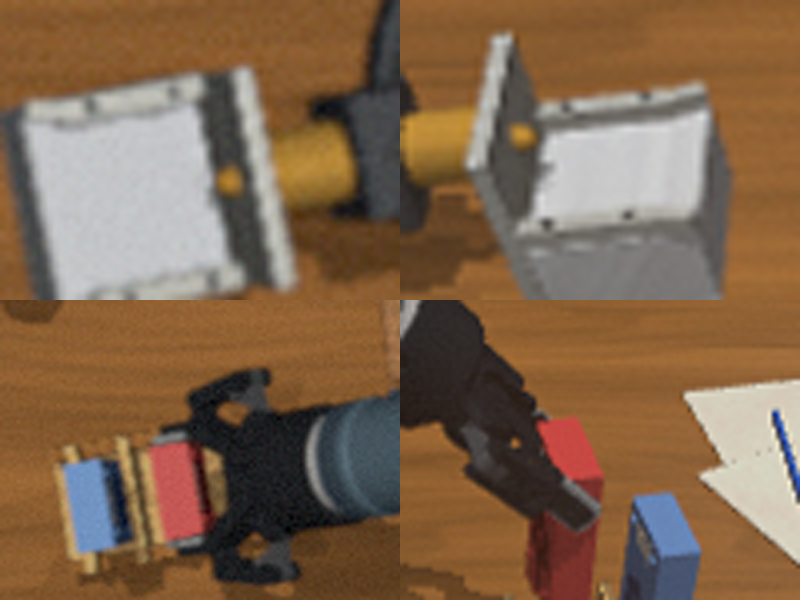

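```bash
cat > fit2.py <<'E'
from h import *
import fit as F
T=lambda u,v:("top",370+(u+.0)/6.25-.5,215+v/6.25-.5)
S=lambda u,v:("scene",90+u/6.25-.5,140+v/6.25-.5)
inj=F.fit("INJ2",[.499,-.267,-1.3956],[((0,.043,.095),T(235,72)),((0,-.043,.095),T(280,290)),((.008,.043,.095),T(250,68)),((.008,-.043,.095),T(297,286)),((-.072,.043,.055),T(25,103)),((-.072,.043,0),T(4,112)),((-.004,0,.071),T(230,181)),
((0,.043,.095),S(90,168)),((0,-.043,.095),S(112,38)),((.008,.043,.095),S(70,163)),((.008,-.043,.095),S(93,34)),((-.072,.043,.055),S(315,213)),((-.072,-.043,.055),S(308,84)),((-.072,-.043,0),S(332,178)),((-.004,0,.071),S(122,135))])
np.save("inj.npy",inj)
E
cat >> h.py <<'E'
def mould_plan():
    inj=np.load("inj.npy");red=np.load("fits.npy")[2];mg=np.load("mg.npy")
    Rg=R.from_quat(mg[3:]);c=Rg.inv().apply(np.array([red[0],red[1],.072])-mg[:3]);c[1]=0
    ix=u2(inj[2]);iy=u2(inj[2]+np.pi/2);q=mould_tool(ix,UP,np.pi/4,1)
    def pose(gap,dz,dy=0):
        C=np.array([inj[0],inj[1],.058+dz])-(.060+gap)*ix+dy*iy
        return C-R.from_quat(q).apply(c)
    return inj,ix,iy,q,c,pose
E
python3 fit2.py | grep INJ2
python3 - <<'E'
from h import *
inj,ix,iy,q,c,pose=mould_plan();print("c",c,[None if inverse_kinematics(pose(*a),q) is None else pose(*a).round(3) for a in((.11,.1),(.11,.004),(0,0))])
p=np.array(read_eef_pos());movel(p+[0,0,.04],speed=.15)
move_ptp(pose(.11,.10),q);print(read_time_s())
movel(pose(.095,.02),q,speed=.15)
print("err",(np.array(read_eef_pos())-pose(.095,.02)).round(4),read_finger_gap(),read_time_s())
p=np.array(read_eef_pos());Rm=R.from_quat(read_tcp_rot());C=p+Rm.apply(c)
yaw=inj[2];B=[(box(C[0],C[1],yaw,-.06,.06,-.031,.031,C[2]-.013,C[2]+.013),(0,255,0)),(box(*inj,0,.008,-.043,.043,0,.095),(0,0,255)),(box(*inj,-.072,0,-.034,.034,.045,.055),(0,255,255))]
ims=[]
for cam,(x0,y0) in dict(top=(330,215),scene=(90,125)).items():
    im=read_camera(cam)[:,:,::-1];cv2.imwrite(f"pics/{cam}3.png",im);o=cv2.resize(im[y0:y0+75,x0:x0+100],(400,300),interpolation=cv2.INTER_CUBIC)
    r=o.copy()
    for k,col in B:
        uv=((proj(cam,k)-[x0,y0]+.5)*4)
        for i in range(8):
            for j in(1,2,4):
                if not i&j: cv2.line(o,tuple(map(int,uv[i])),tuple(map(int,uv[i|j])),col,1)
    ims.append(np.vstack([o,r]))
cv2.imwrite("pics/m3.png",np.hstack(ims))
E
```

```text
INJ2 [ 0.4989 -0.267  -1.3856] res px [[-0.2, -0.1], [0.4, -0.1], [0.5, -0.1], [0.8, -0.1], [0.6, 1.2], [-1.4, 0.2], [-0.3, 0.2], [-0.0, -0.3], [0.4, -0.5], [-0.1, 0.9], [0.4, 0.5], [-3.1, 0.4], [-0.1, 0.4], [0.7, -0.1], [1.2, 0.9]]
c [-0.02854057  0.         -0.00097279] [array([ 0.464, -0.081,  0.137]), array([ 0.464, -0.081,  0.041]), array([ 0.484, -0.189,  0.037])]
24.6917
err [ 0.0003 -0.0001  0.0003] 0.06088039379903334 25.3833
```

View pics/m3.png

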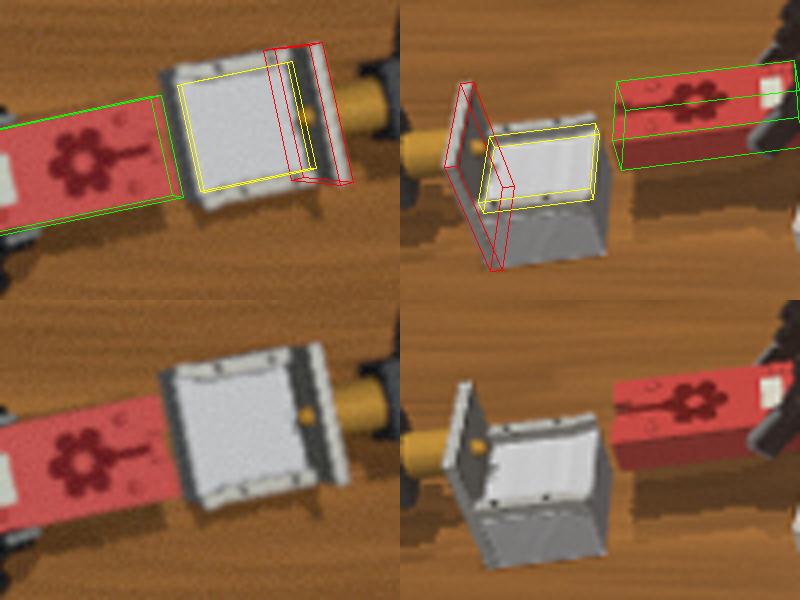

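Run:
```python
from h import *
inj,ix,iy,q,c,pose=mould_plan()
f0=np.array(read_ft_force())
loc=lambda:(lambda f:np.round([f@ix,f@iy,f[2]],1))(np.array(read_ft_force())-f0)
movel(pose(.085,.004),q,speed=.1);print(loc())
ok=True
for g in(.065,.05,.035,.022):
    movel(pose(g,.004),q,speed=.05);l=loc();print(g,l)
    if abs(l).max()>10: ok=False;break
if ok:
    for dz in(.0025,.001,-.0005,-.002,-.0035):
        movel(pose(g,dz),q,speed=.02);l=loc();print("dz",dz,l,np.array(read_eef_pos())-pose(g,dz))
        if l[2]>3:break
print(read_time_s(),read_finger_gap())
```

```text
[-0.8  1.   1.1]
0.065 [ 0.9 -0.7 -0. ]
0.05 [-1.4  0.8  0.7]
0.035 [-0.2  0.3  0.4]
0.022 [-0.5  0.4  0.3]
dz 0.0025 [-0.1  0.3  1.5] [ 1.14938673e-04 -8.56798941e-05  1.89996476e-04]
dz 0.001 [-4.7 -1.8  9.7] [ 0.00030578 -0.00032257  0.00108553]
28.1833 0.06099653804624726
```

Run:
```python
from h import *
inj,ix,iy,q,c,pose=mould_plan()
loc=lambda:(lambda f:np.round([f@ix,f@iy,f[2]],1))(np.array(read_ft_force()))
print("start",loc());movel(pose(.022,.0018),q,speed=.02);b=loc();print(b)
g=.022
while g>-.006:
    g-=.003 if g>.005 else .001
    movel(pose(g,.0018),q,speed=.03);l=loc();d=(np.array(read_eef_pos())-pose(g,.0018));print(round(g,4),l,round(d@ix*1e3,2),round(d@iy*1e3,2))
    if l[0]<-14 or abs(l[1])>15:break
print(read_time_s(),read_finger_gap(),read_ft_torque())
for cam in("top","scene"):cv2.imwrite(f"pics/{cam}4.png",read_camera(cam)[:,:,::-1])
```

```text
start [-4.2 -2.   7.7]
[-0.8 -1.   3.9]
0.019 [-1.2 -0.7  4.7] 0.22 0.73
0.016 [-1.6 -0.3  5.3] 0.02 1.09
0.013 [-1.8  1.   7. ] -0.09 1.38
0.01 [-1.6  0.6  5.8] -0.17 1.61
0.007 [-1.6  1.2  5.9] -0.27 1.86
0.004 [-3.   0.6  6.2] -0.3 2.08
0.003 [-3.4  0.9  7.6] -0.59 2.12
0.002 [-3.1 -0.6  7.6] -0.71 2.17
0.001 [-4.3 -0.7  9.1] -0.83 2.22
0.0 [-5.4 -0.7 10.1] -1.03 2.21
-0.001 [-9.8 -1.6 11.3] -1.59 2.19
-0.002 [-13.9  -3.9  15.7] -2.53 2.24
-0.003 [-18.7  -5.   21.2] -3.51 2.32
31.6833 0.06110022128872614 [-0.06698057  0.19615541 -1.1161533 ]
```

Run:
```python
from h import *
inj,ix,iy,q,c,pose=mould_plan();zt=R.from_quat(q).apply([0,0,1])
p=np.array(read_eef_pos());movel(p,q,speed=.03);l=np.array(read_ft_force());print(l@ix,l@iy,l[2])
move_gripper(.085,40);print(np.array(read_ft_force()).round(1))
p=np.array(read_eef_pos());movel(p-.09*zt,speed=.12);print(read_time_s())
ims=[]
B=[(box(*inj,-.12,0,-.031,.031,.045,.071),(0,255,0)),(box(*inj,0,.008,-.043,.043,0,.095),(0,0,255))]
for cam,(x0,y0) in dict(top=(350,215),scene=(90,135)).items():
    im=read_camera(cam)[:,:,::-1];cv2.imwrite(f"pics/{cam}5.png",im);o=cv2.resize(im[y0:y0+60,x0:x0+80],(400,300),interpolation=cv2.INTER_CUBIC)
    r=o.copy()
    for k,col in B:
        uv=((proj(cam,k)-[x0,y0]+.5)*5)
        for i in range(8):
            for j in(1,2,4):
                if not i&j: cv2.line(o,tuple(map(int,uv[i])),tuple(map(int,uv[i|j])),col,1)
    ims.append(np.vstack([o,r]))
cv2.imwrite("pics/m5.png",np.hstack(ims))
```

```text
-7.422190177489938 -3.5723141416730275 11.780931859518924
[0.1 1.4 0.1]
33.3417
```

View pics/m5.png

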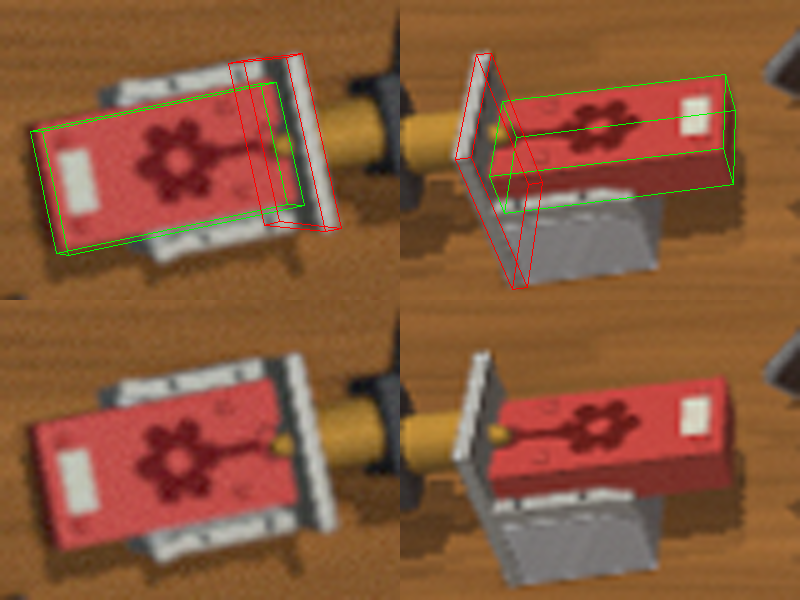

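Run:
```python
from h import *
inj,ix,iy,q,c,pose=mould_plan();zt=R.from_quat(q).apply([0,0,1])
move_gripper(0,40)
P=lambda x:np.array([inj[0],inj[1],.050])+x*ix+.0015*iy+.011*zt
movel(P(-.165),q,speed=.15);f0=np.array(read_ft_force())
x=-.165;movel(P(-.140),q,speed=.08);x=-.140;out=[]
while x<-.115:
    x+=.0015;movel(P(x),q,speed=.03);f=np.array(read_ft_force())-f0;d=np.array(read_eef_pos())-P(x)
    out.append((round(x*1e3,1),round((x+d@ix)*1e3,2),np.round([f@ix,f@iy,f[2]],1).tolist()))
    if f@ix<-13 or abs(f[2])>15:break
print(*out,sep="\n");print(read_ft_torque(),read_time_s())
movel(P(-.18),q,speed=.1);p=np.array(read_eef_pos());movel(p-.08*zt,speed=.15)
ims=[]
for cam,(x0,y0) in dict(top=(360,215),scene=(90,140)).items():
    im=read_camera(cam)[:,:,::-1];cv2.imwrite(f"pics/{cam}6.png",im);o=cv2.resize(im[y0:y0+60,x0:x0+60],(400,400),interpolation=cv2.INTER_CUBIC);ims.append(o)
    for n in("red_mould_sprue","red_mould","blue_mould","clamp_plate"):
        d=tip_of(cam,n)[:1]
        if d:print(cam,n,np.round(d[0]["at"],1),round(d[0]["confidence"],2),at_z(cam,d[0]["at"],{"blue_mould":.072,"clamp_plate":.005}.get(n,.045)).round(4))
print("expected sprue",inj[:2],"origin",(inj[:2]-.06*ix[:2]).round(4),read_time_s())
cv2.imwrite("pics/m6.png",np.hstack(ims))
```

```text
(-138.5, np.float64(-138.78), [0.5, 0.2, -0.7])
(-137.0, np.float64(-137.03), [0.2, -0.8, -0.4])
(-135.5, np.float64(-135.4), [0.6, -0.6, -0.3])
(-134.0, np.float64(-133.87), [-0.8, -0.5, -1.4])
(-132.5, np.float64(-132.36), [-0.4, -1.3, -0.8])
(-131.0, np.float64(-130.85), [0.2, -0.2, -0.7])
(-129.5, np.float64(-129.33), [0.1, -0.5, -0.3])
(-128.0, np.float64(-127.84), [-0.1, -1.0, -0.1])
(-126.5, np.float64(-126.46), [-0.2, -0.3, -1.1])
(-125.0, np.float64(-125.75), [-2.5, -0.5, 0.3])
(-123.5, np.float64(-125.64), [-9.1, -2.4, 4.0])
(-122.0, np.float64(-125.62), [-14.3, -4.5, 7.3])
[ 1.48221535  0.83600637 -0.56003072] 38.2333
top red_mould_sprue [405.1 243.6] 0.83 [ 0.4981 -0.2691  0.045 ]
top red_mould [384. 249.] 0.76 [ 0.4855 -0.2147  0.045 ]
top blue_mould [176.3 250.1] 0.72 [0.4899 0.3026 0.072 ]
top clamp_plate [285.5 184.1] 0.97 [0.6575 0.0276 0.005 ]
scene red_mould_sprue [111.6 170.9] 0.55 [ 0.505  -0.2654  0.045 ]
scene red_mould [134.2 168.1] 0.75 [ 0.4939 -0.2065  0.045 ]
scene blue_mould [320.5 157.4] 0.86 [0.4822 0.2974 0.072 ]
scene clamp_plate [218.5 223.6] 0.66 [0.6542 0.0334 0.005 ]
expected sprue [ 0.49887798 -0.2670164 ] origin [ 0.4878 -0.208 ] 40.15
```

View pics/m6.png

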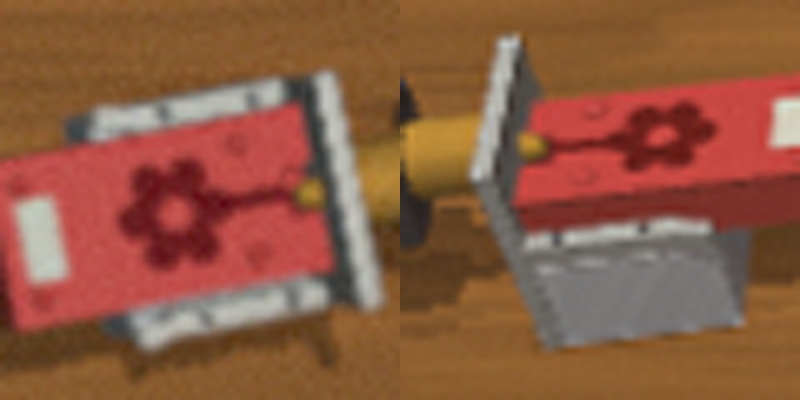

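Run:
```python
from bench import *
print(read_ft_force(),read_eef_pos(),read_time_s());sign_off()
```

```text
[-0.47223779  0.25852103  0.07725785] [ 0.4580387  -0.04235171  0.09886326] 40.15
the job is handed in; nothing more can be done
```

The clamping plate is on the cork mat, and the red mould is on the bed between the rails, cavity up and sprue end against the face plate. I handed the job in at about 40 s, with the gripper clear and the wrist force near zero.

**Plate:** My first grasp missed the knob. The fingers are really about 30 mm further back along the tool than reported, which I confirmed by touching the knob top with up to 23 N and in the camera pictures. I corrected for it and gripped the knob. I lowered the plate until it touched the mat at the expected height, then let go. The later pictures show it lying flat, well inside the mat.

**Mould:** I gripped it across its width at a 45° tilt, turned it flat, lowered it between the rails and slid it in until it met resistance. After letting go I pushed on the tail with closed fingers, up to 14 N, and it barely moved, so it was already against a stop.

**Last checks:**
- In the final top picture the sprue end is parallel to the face plate, with an estimated gap of about 0.5 mm or less. That is within what the picture can resolve.
- The network's sprue point in the top camera is about 2 mm from the expected home point. In the scene camera it is about 6 mm off sideways, a camera whose points were also about 1 cm off at the start.
- An earlier overlay, before the tail push, suggested the mould might be up to 3 mm short. The stiff stop and the last picture disagree with that.
- The blue mould showed no sign of having moved. I did not check the bystanders individually after the job.

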